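Load a strap bar into the bench drill jig

TASK

Load the undrilled strap bar (the one in the wooden rack with a brass cap on one end only) into the blue drill jig: press it down past the red sprung jaw until it lies fully home in both forks with the jaw closed over it, plain end right up against the end stop and brass cap pointing away from the stop. Then swing the hinged drill-bush leaf fully shut over the plain end. Leave the two finished bars in the rack and everything else on the bench as they are.

Things in the scene. Friction and masses are not known exactly. Their poses are not given: they have to be found in the camera images.
- bar: The undrilled strap bar: bright steel rod, 12 mm diameter, 150 mm long, about 0.13 kg; the last 18 mm at one end is a brass cap of the same diameter, the other end is plain. Origin: middle of its axis; x along the bar towards the brass cap. It starts lying in one of the rack's three grooves, its axis 34 mm above the bench.
- bar_plain (a point): Centre of the bar's plain end face (on the bar's axis, 75 mm from its middle).
- bar_cap (a point): Centre of the bar's brass-capped end face (on the bar's axis, 75 mm from its middle).
- rack: Fixed wooden rack. Base board 130 x 164 x 8 mm; two 14 mm thick cross-rails centred 45 mm either side of its middle, tops 38 mm above the bench, with three grooves 60 mm apart, 13.6 mm wide, 10 mm deep, for three parallel bars; 76 mm of each bar is free between the rails. Origin: middle of its underside; x along the bars (brass cap towards +x), z up.
- done_a: A finished bar in the rack: the same 12 x 150 mm steel rod but with black caps on both ends and a small cross hole. Origin at the middle of its axis. Leave it alone.
- done_b: The other finished bar, the same as done_a. Leave it alone.
- jig: Drill jig fixed to the bench: dark steel base plate 210 x 80 x 12 mm with a blue end stop and two blue forks. Origin: middle of the plate's underside; x along the seated bar from the stop to the cap end (stop face at x = -60 mm), y towards the forks' fixed horns, z up. An anvil lies under the bar 8 to 36 mm from the stop; the base reaches 45 mm behind the stop face.
- fork_near (a point): Seated bar's axis in the fork nearer the stop, 51 mm from the stop face; each fork is 10 mm thick along x. It has a floor, a fixed horn on its +y side (inner face 6.5 mm from the axis, flared outwards above, top 22 mm above the axis) and a nose of the red jaw on its -y side. The flared mouth is about 20 mm wide.
- fork_far (a point): The same in the other fork, 115 mm from the stop face. Between the forks (56 to 110 mm from the stop) there is free space for the fingers on both sides of the bar: only the jaw's pivot shaft passes there, 22 mm or more below the seated axis.
- stop (a point): Centre of the end stop's face, where the centre of the bar's plain end belongs; axes parallel to the jig's. The seated bar's axis runs from here along +x of the jig, 52 mm above the bench.
- jaw (a joint): Angle of the red sprung jaw, rad: 0 closed (noses over the bar), at most 0.35. One hinged piece with a nose at each fork, its pivot shaft along the jig's x, 25 mm below and 11.5 mm to the -y side of the seated axis. A bar pressed straight down on its sloped faces pushes it open about 0.1 rad (10 to 18 N in all), then it snaps back over the bar.
- jaw_nose (a point): Middle between the two noses; with the jaw closed 7.5 mm above and 5 mm to the -y side of the seated axis, 83 mm from the stop face. The slopes rise to 25 mm above the seated axis; a bar coming down on the centre line first meets them about 15 mm above home.
- leaf (a joint): Angle of the hinged leaf, rad: 0 shut (level over the bar's plain end), 1.57 standing upright, at most 1.9 leaning back beyond the stop. It starts open. A stiff friction hinge: it stays where it is left and takes 1 to 3 N at its free edge to move.
- leaf_hinge (a point): Middle of the leaf's hinge axis, which lies across the jig (along its y), 16 mm behind the stop face (towards -x) and 65 mm above the bench.
- leaf_edge (a point): Middle of the leaf's free edge, 58 mm from the hinge axis. The leaf is an aluminium plate 58 x 44 x 8 mm; a brass drill bush stands 4 mm proud of its outer face, 38 mm from the hinge; a black finger tab on its +y side. Shut, its outer face is 69 mm above the bench, the free edge 42 mm past the stop face, and the bush clears a seated bar by 1.5 mm.
- red_tray: Red tray of black buttons, 110 x 90 x 45 mm. Bystander; origin under its middle.
- pin_tray: Small green tray of steel pins, 100 x 85 x 40 mm. Bystander; origin under its middle.
- hammer: Hammer with a wooden handle, 260 mm, lying on the bench. Bystander; origin under its middle.
- screwdriver: Black screwdriver, 200 mm, lying on the bench. Bystander; origin under its middle.
- glue: White glue bottle, 44 mm diameter, 130 mm tall, standing. Bystander; origin under its middle.
- punch: Steel drift punch, 14 mm diameter, 110 mm long, lying on the bench between the robot and the work. Bystander; origin under its middle.
Mind the look-alikes: they are no part of the job. What is shaped like the bar but green is not meant.

How it is judged:
By the outcome, as a careful person would: the job done as asked, in the order asked, and still so for the second after the job is handed in, with the robot touching nothing.
It also fails if it takes over 51 s, if anything falls off the work surface, if the arm or the gripper's body presses on something with over 40 N, if the wrist force passes 120 N, or if a joint passes its speed limit or range.

ROBOT

A 6-joint arm with a two-finger parallel gripper is mounted at the origin on the work surface. World frame = base frame: x ahead of the robot, y to its left, z up, the work surface at z = 0. Lengths are in m, angles in rad, forces in N, time in s.
With the tool pointing down it reaches from about 0.275 to 0.875 m from the base axis. Payload 12.5 kg.
Tool frame: the origin (TCP) lies midway between the tips of the shut fingers; the grasp point (between the pads) lies 19 mm behind it (grasp_offset is the distance from the TCP to the grasp point, in m); z points along the fingers, y is the line along which they close (so a half turn about z gives the same grasp; the last joint's range is limited). The gripper opens to 85 mm and grips with 20 to 120 N. Pads are 22 mm wide; open, the fingers measure 114 mm over their backs; the gripper's body (76 mm by 85 mm) begins 54 mm behind the grasp point. The pads swing forward as they close: fully open they stand 13 mm farther back than shut.
Start: joints at [1.224, 0.351, 1.652, -0, 1.139, -0.085], TCP at [0.142, 0.531, 0.231] pointing down, gripper open.
Joint ranges: [-2.75, 2.75], [-0.79, 2.1], [0.01, 2.65], [-1.57, 4.71], [0.07, 3.14], [-2.87, 2.87]. Speed limits (rad/s): [2.22, 2.22, 2.79, 3.14, 3.14, 3.14].

INTERFACE

Orientations are given as [roll, pitch, yaw] about the fixed x, y, z axes, in that order (R = Rz(yaw) Ry(pitch) Rx(roll)).
In Python, from cell import observe, read_camera, hand_in, grasp_offset gives the robot as it stands.
- The arm moves only by the tool carry_out, never from a script. Its argument "rows" is a list of rows, each a list of 7 numbers: the turn, a rotation vector about the world's x, y, z in degrees, then the shift along the world's x, y, z in mm, then the finger opening in mm, from 0 to 85.4. A call has 1 to 5 rows; each row shifts and turns the commanded pose from where the row before left it; what a row does not reach is not made up. A row lasts 1/10 s, in which the tool goes at most 50 mm and 8.59 degrees, less where a joint would pass 70% of its speed; a pose out of reach is approached as far as the arm can. A call with a gripper value outside its range is refused whole. The fingers move at their own pace and stop on an object; the grip force is fixed at half the most. Time passes only in rows, so rows that do not move let the fingers close. It gives the time, the measured TCP pose, the force, the opening and the grip force at its end, in the units of the state.
- observe(): the state, without advancing time (a new reading comes with each control period).
- read_camera(name): name is "scene" or "top" or "wrist"; returns a dict with "img" (400x640x3 uint8, blue, green, red), "z_map" (400x640 float32, m along the optical axis (not along the pixel's ray), 0 where there is no reading), "K" (3x3 intrinsics, pixels), "R" (3x3) and "t" (3): a world point X has camera coordinates R X + t; the wrist camera has in their place "tool_from_camera" (4x4, takes a point from camera to tool coordinates, whose origin is the TCP and whose axes are the flange's). Camera axes: x right, y down, z forward; pixel columns grow to the right and rows downward; lengths in m; the calibration is good to about 2 mm. The wrist camera is an equidistant fisheye: a pixel r from the principal point sees the ray r / f radians off the axis. A picture is of the moment at which its call begins: read the wrist's pose just before it.
- hand_in(): hands the job in; it is judged then, once.
The state is a dict: "time_s": time; "joints": joint angles; "qvel": joint speeds; "joint_torque": joint torques, N m; "tcp_pos": TCP position; "tcp_rot": TCP orientation; "force": force on the tool from outside, world axes, zero at the start; "ft_torque": the same for the moment, N m; "finger_gap": finger opening in m; "grasp_force": force on a finger pad.
Only numpy, scipy, OpenCV 4.12 (cv2) and the standard library are available. Lean on these libraries where they do the work, as an engineer would, in place of code of your own. Each camera call takes 0.05 s, during which the arm holds its last target. There are 200 camera calls.

## Working session

There is one attempt and no reset: what is moved stays moved. The work goes in short steps, Python scripts to look and compute and a tool call to move; the robot and the scene stay as the last step left them, time stands still between calls to the robot, and variables do not carry over. Pictures are saved under pics/ and viewed, at most 14 in all, crops included, and the job is handed in when it is done.

Besides the shell and the picture viewer there is one more tool, called after "Call:" as name(argument=value, ...) on one line, values as JSON. carry_out: Moves the arm, as the interface text tells. Its arguments: {"type":"object","properties":{"rows":{"type":"array","items":{"type":"array","items":{"type":"number"}}}},"required":["rows"]}

```bash
ls; mkdir -p pics
python3 - <<'E'
from cell import *
import cv2,numpy as np
print(observe(),grasp_offset)
for n in("scene","top"):
    c=read_camera(n); cv2.imwrite(f"pics/{n}0.png",c["img"]); np.savez(f"{n}0.npz",**c); print(n,c["K"],c["R"],c["t"])
E
```

```text
pics
{'time_s': 0.0, 'joints': array([ 1.22439936e+00,  3.51247247e-01,  1.65243280e+00, -1.99152042e-05,
        1.13908340e+00, -8.46069373e-02]), 'qvel': array([-8.00524755e-05, -1.70660481e-03,  1.30715503e-03, -4.21338468e-04,
       -1.20976648e-03,  1.39789018e-04]), 'joint_torque': array([ 6.27749214e-04, -5.06111777e+01, -2.91393793e+01, -4.37763924e-05,
        4.55875692e-03,  2.59598039e-05]), 'tcp_pos': array([0.14221626, 0.53095224, 0.23074908]), 'tcp_rot': array([-3.14042453e+00, -8.09250736e-05,  2.87981092e+00]), 'force': array([-0.18405801, -0.35611786,  0.00523279]), 'ft_torque': array([-0.0508685 ,  0.01045876,  0.02651439]), 'grasp_force': 0.0, 'finger_gap': 0.08517204179901647} 0.0187
scene [[467.39277014   0.         318.69409977]
 [  0.         467.39277014 196.13058871]
 [  0.           0.           1.        ]] [[-0.64777822  0.76182572 -0.00222279]
 [ 0.48903516  0.41358445 -0.7679795 ]
 [-0.58414723 -0.49856742 -0.64047057]] [ 0.32090078 -0.23812001  1.74718021]
top [[397.93924168   0.         324.97566769]
 [  0.         397.93924168 203.04869117]
 [  0.           0.           1.        ]] [[ 5.33567394e-03 -9.99985682e-01  4.07511333e-04]
 [-9.84922064e-01 -5.32576474e-03 -1.72916640e-01]
 [ 1.72916334e-01  5.21259906e-04 -9.84936378e-01]] [0.06990659 0.55658636 0.93892515]
```

View pics/top0.png

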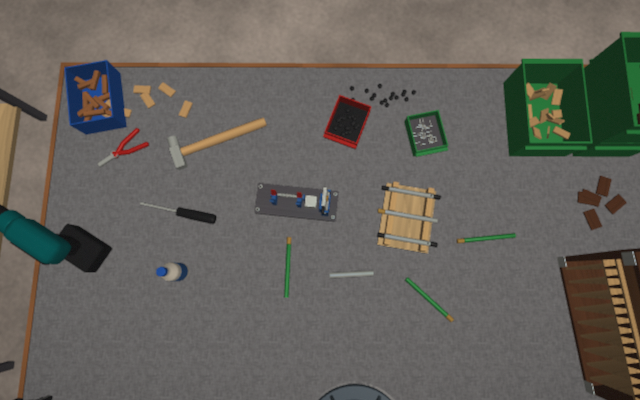

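View pics/scene0.png

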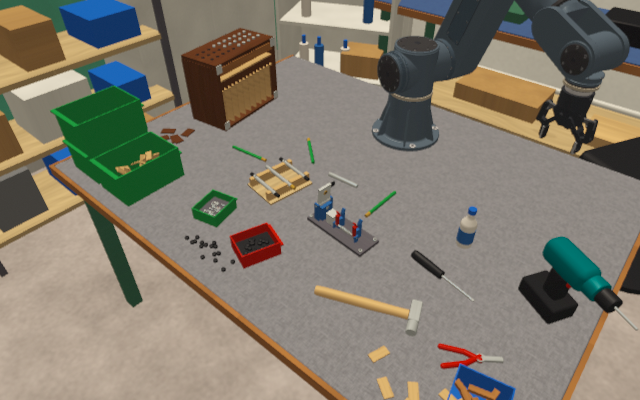

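Top view: the rack is at about (407,217) with three bars; the middle one, (381,210)–(436,219), seems to have a brass left end. The jig is at (297,202), with its stop and leaf on the right at (325,200). The arm's base is at (355,400).

Look-alikes for the bar:
- the outer rack bars at (410,192) and (410,239)
- the punch at (352,274)
- green rods at (289,267), (429,299) and (487,238)

I'll check the choice in one close crop.

```bash
cat > h.py <<'E'
import numpy as np,cv2
def ray(c,u,v):
    d=np.linalg.inv(c["K"])@np.array([u,v,1.]); return -c["R"].T@c["t"], c["R"].T@d
def onz(c,u,v,z):
    o,d=ray(c,u,v); return o+d*(z-o[2])/d[2]
def px(c,X):
    p=c["K"]@(c["R"]@np.asarray(X)+c["t"]); return p[:2]/p[2]
def zm(c,u,v):
    o,d=ray(c,u,v); return o+d*c["z_map"][int(round(v)),int(round(u))]
E
python3 - <<'E'
import numpy as np,cv2
from h import *
t=np.load("top0.npz");s=np.load("scene0.npz")
r=lambda i,x,y,w,h:cv2.resize(i[y:y+h,x:x+w],(400,300),interpolation=cv2.INTER_CUBIC)
T,S=t["img"],s["img"]
cv2.imwrite("pics/crop.png",np.vstack([np.hstack([r(T,367,178,80,80*3//4+20),r(T,250,172,96,72)]),np.hstack([r(S,240,150,80,60),r(S,300,176,88,80)])]))
for n,u,v in[("capend",380,210),("plain",437,219),("a1",384,188),("a2",439,197),("b1",378,235),("b2",437,244)]:
    print(n,onz(t,u,v,.034).round(4),zm(t,u,v).round(4))
# jig plate holes
for u,v in[(261,186),(338,193),(257,215),(334,220)]: print(onz(t,u,v,.012).round(4),zm(t,u,v).round(4))
E
```

```text
capend [ 0.5418 -0.0653  0.034 ] [ 0.5409 -0.0646  0.0394]
plain [ 0.5198 -0.2075  0.034 ] [ 5.244e-01 -2.172e-01 -3.000e-04]
a1 [ 0.5983 -0.0765  0.034 ] [ 0.5969 -0.0756  0.0405]
a2 [ 0.5758 -0.2149  0.034 ] [ 0.5747 -0.2133  0.0398]
b1 [ 0.4789 -0.0592  0.034 ] [ 0.4783 -0.0584  0.0403]
b2 [ 0.4574 -0.2048  0.034 ] [ 0.46   -0.2147 -0.0013]
[0.6066 0.2391 0.012 ] [0.606  0.2386 0.0148]
[0.5892 0.0394 0.012 ] [0.5915 0.039  0.0006]
[0.5306 0.2468 0.012 ] [ 0.5327  0.2493 -0.0026]
[0.5188 0.0496 0.012 ] [0.5189 0.0496 0.0107]
```

View pics/crop.png

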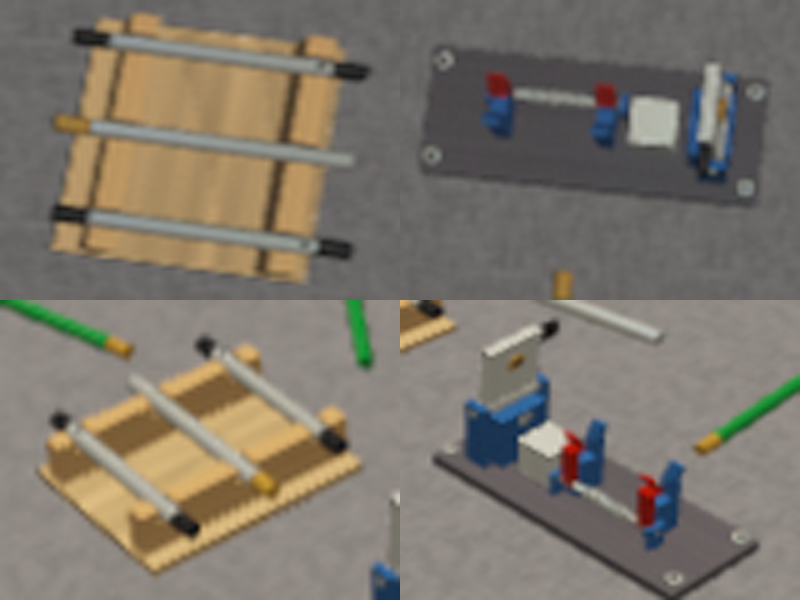

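The crop shows the middle bar with its brass cap at the left (about (381,210) in the top view, towards world +y) and its plain end at (436,219), so it's the right one; the other two have black caps. In the jig the blue horns are on the near side, the red jaw on the far side and the leaf stands about upright at the -y end, so jig x is roughly world +y. Next I'll refine these numbers.

```bash
cat >> h.py <<'E'
def rectfit(c,mask,z):
    ys,xs=np.nonzero(mask)
    P=np.array([onz(c,u,v,z)[:2] for u,v in zip(xs,ys)],np.float32)
    return P
E
python3 - <<'E'
import numpy as np,cv2
from h import *
for n in("top","scene"):
    c=np.load(n+"0.npz");I=c["img"]
    Z=c["z_map"]; v,u=np.mgrid[:400,:640]
    d=np.stack([u,v,0*u+1],-1)@np.linalg.inv(c["K"]).T*Z[...,None]
    X=(d-c["t"])@c["R"]
    hsv=cv2.cvtColor(I,cv2.COLOR_BGR2HSV).astype(int)
    # plate
    reg=(X[...,0]>.48)&(X[...,0]<.65)&(X[...,1]>0.0)&(X[...,1]<.29)
    m=reg&(hsv[...,2]<85)&(X[...,2]<.03)
    P=rectfit(c,m,.012); 
    m8=m.astype(np.uint8); k,l,st,_=cv2.connectedComponentsWithStats(m8)
    b=1+np.argmax(st[1:,4]); P=rectfit(c,l==b,.012); r=cv2.minAreaRect(P*1000); print(n,"plate",r,"npx",st[b,4])
    # bar: steel + brass pixels on rack
    reg=(X[...,0]>.505)&(X[...,0]<.56)&(X[...,1]>-.23)&(X[...,1]<-.05)
    steel=reg&(hsv[...,1]<50)&(hsv[...,2]>115)&(X[...,2]>.03)
    k,l,st,_=cv2.connectedComponentsWithStats(steel.astype(np.uint8)); b=1+np.argmax(st[1:,4])
    P=rectfit(c,l==b,.037); m_=P.mean(0); w=np.linalg.svd(P-m_,full_matrices=0)[2][0]; w*=np.sign(w[1]); s=(P-m_)@w
    print("bar steel mid",m_,"dir",np.degrees(np.arctan2(w[1],w[0])),"ends",m_+w*s.min(),m_+w*s.max(),np.ptp(s),st[b,4])
    reg=(X[...,0]>.48)&(X[...,0]<.65)&(X[...,1]>0.0)&(X[...,1]<.29)
    for nm,mm in(("red",((hsv[...,0]<8)|(hsv[...,0]>172))&(hsv[...,1]>140)&(hsv[...,2]>60)),("blue",(hsv[...,0]>100)&(hsv[...,0]<125)&(hsv[...,1]>120))):
        k,l,st,ce=cv2.connectedComponentsWithStats((mm&reg).astype(np.uint8))
        for i in range(1,k):
            if st[i,4]>4: q=X[l==i]; print(nm,ce[i].round(1),st[i,4],"med",np.median(q,0).round(4),"zmax",q[:,2].max().round(4))
E
```

```text
top plate ((564.9411010742188, 147.0384521484375), (208.18496704101562, 81.30087280273438), 84.25556945800781) npx 1706
bar steel mid [ 0.5269529  -0.14021288] dir 80.14635 ends [ 0.5158428 -0.2041766] [ 0.53796005 -0.07684217] 0.12924097 194
red [273. 192.] 23 med [0.5797 0.2001 0.0671] zmax 0.0758
red [298.7 194.5] 19 med [0.574  0.1364 0.0686] zmax 0.0781
blue [299.5 201. ] 50 med [0.5621 0.1368 0.0438] zmax 0.0726
blue [320.1 202.4] 35 med [0.5549 0.0851 0.0587] zmax 0.1204
blue [273.5 199.3] 45 med [0.5641 0.2004 0.0438] zmax 0.0724
blue [327.8 206.6] 25 med [0.542  0.0654 0.0577] zmax 0.0722
scene plate ((606.729248046875, 160.63499450683594), (75.0471420288086, 217.4412841796875), 14.545709609985352) npx 162
bar steel mid [ 0.5276456  -0.14433597] dir 80.61498 ends [ 0.5167621  -0.21018495] [ 0.5383281  -0.07970299] 0.13225217 83
red [337.2 217.8] 37 med [0.5799 0.1394 0.0552] zmax 0.0778
red [354.1 229. ] 40 med [0.5858 0.2035 0.0556] zmax 0.0789
blue [322.1 210.1] 197 med [0.5794 0.0805 0.0488] zmax 0.0728
blue [342.1 216.9] 60 med [0.5597 0.1428 0.045 ] zmax 0.0735
blue [358.  230.6] 81 med [0.5682 0.2066 0.0389] zmax 0.075
blue [334.4 225.2] 5 med [0.579  0.1294 0.0216] zmax 0.0245
```

Call:
carry_out(rows=[[0,0,-6.8,35,-32,6,40],[0,0,-6.8,35,-32,6,40],[0,0,-6.8,35,-32,6,40],[0,0,-6.8,35,-32,6,40],[0,0,-6.8,35,-32,6,40]])

```text
time_s: 0.6
tcp_pos: [0.3183, 0.3697, 0.2614]
tcp_rot: [-3.141, 0.0, 2.282]
force: [0.6, 0.2, 0.2]
finger_gap: 0.0401
grasp_force: 0.0
```

Call:
carry_out(rows=[[0,0,-6.8,35,-32,6,40],[0,0,-6.8,35,-32,6,40],[0,0,-6.8,35,-32,6,40],[0,0,-6.8,35,-32,6,40],[0,0,-6.8,35,-32,6,40]])

```text
time_s: 1.1
tcp_pos: [0.4934, 0.2095, 0.2914]
tcp_rot: [-3.141, 0.0, 1.688]
force: [0.5, 1.9, 0.3]
finger_gap: 0.0402
grasp_force: 0.0
```

Call:
carry_out(rows=[[0,0,-6.8,35,-32,6,40],[0,0,-5.8,33,-32,6,40],[0,0,0,0,0,0,40],[0,0,0,0,0,0,40]])

```text
time_s: 1.5
tcp_pos: [0.5604, 0.1467, 0.3026]
tcp_rot: [-3.14, 0.0, 1.472]
force: [-1.4, -0.6, 0.0]
finger_gap: 0.0399
grasp_force: 0.0
```

```bash
cat >> h.py <<'E'
from scipy.spatial.transform import Rotation as Ro
def wrist():
    from cell import observe,read_camera
    o=observe(); c=read_camera("wrist")
    Rt=Ro.from_euler("xyz",o["tcp_rot"]).as_matrix(); M=np.eye(4);M[:3,:3]=Rt;M[:3,3]=o["tcp_pos"]
    W=M@c["tool_from_camera"]; R=W[:3,:3].T
    # rectify to pinhole
    K=c["K"]; Kn=np.array([[300.,0,400],[0,300.,300],[0,0,1]])
    im=cv2.fisheye.undistortImage(c["img"],K,np.zeros(4),Knew=Kn,new_size=(800,600))
    m1,m2=cv2.fisheye.initUndistortRectifyMap(K,np.zeros(4),np.eye(3),Kn,(800,600),cv2.CV_32FC1)
    zmap=cv2.remap(c["z_map"],m1,m2,cv2.INTER_NEAREST)
    return dict(img=im,z_map=zmap,K=Kn,R=R,t=-R@W[:3,3],raw=c["img"],tfc=c["tool_from_camera"],Kraw=K)
E
python3 - <<'E'
from h import *
c=wrist(); np.savez("w1.npz",**c); print(c["tfc"],c["Kraw"], -c["R"].T@c["t"])
cv2.imwrite("pics/w1.png",c["img"])
for X in[(.559,.0873,.052),(.5641,.138,.052),(.5705,.2017,.052)]: print(px(c,X))
E
```

```text
[[-1.33146718e-04 -9.52122167e-01 -3.05717780e-01  7.83446482e-02]
 [ 9.99999556e-01 -4.11822218e-04  8.47050517e-04  2.41242027e-04]
 [-9.32396948e-04 -3.05717531e-01  9.52121800e-01 -1.41770439e-01]
 [ 0.00000000e+00  0.00000000e+00  0.00000000e+00  1.00000000e+00]] [[309.70691629   0.         319.32176175]
 [  0.         309.70691629 201.71862468]
 [  0.           0.           1.        ]] [0.5685172  0.22460868 0.44439822]
[403.01572844 307.92229757]
[403.18883819 271.85314654]
[403.42039745 222.34813652]
```

View pics/w1.png

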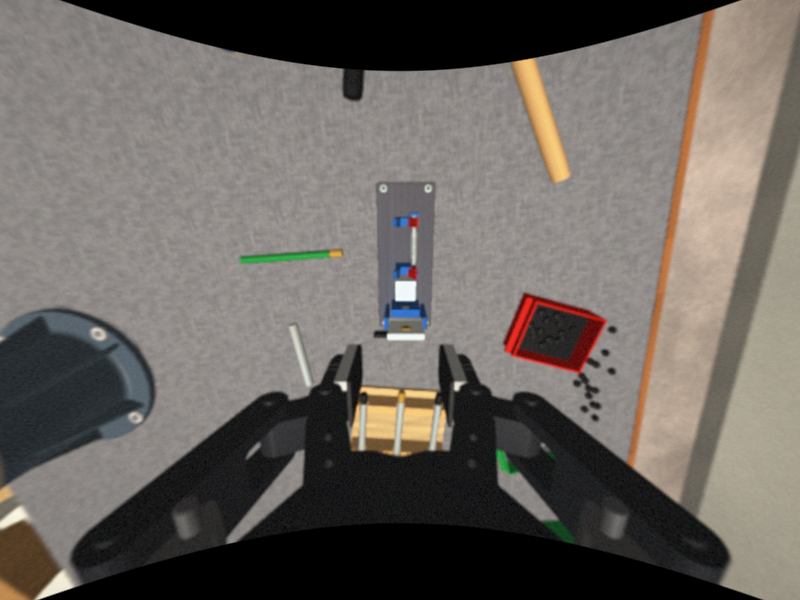

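The rectified wrist view shows the jig's plate spanning (377–434, 183–~325), red noses at (413,221) and (413,272), the anvil at (405,290), and the leaf's top edge at (406,337) with its tab at (381,334). The rack bars are below, with the brass cap at (401,397).

Run:
```python
from h import *
c=np.load("w1.npz");I=c["img"];Z=c["z_map"]; v,u=np.mgrid[:600,:800]
d=np.stack([u,v,0*u+1],-1)@np.linalg.inv(c["K"]).T*Z[...,None]
X=(d-c["t"])@c["R"]
hsv=cv2.cvtColor(I,cv2.COLOR_BGR2HSV).astype(int)
box=np.zeros(Z.shape,bool); box[175:345,365:445]=1
p=box&(hsv[...,2]<85)&(hsv[...,1]<110)&(abs(X[...,2]-.012)<.006)
P=rectfit(c,p,.012); print("plate",cv2.minAreaRect(P*1000),p.sum(),X[p][:,2].mean())
for y in range(190,301,12):
    r=np.nonzero(p[y])[0]; a,b=onz(c,r.min()-.5,y,.012),onz(c,r.max()+.5,y,.012); print(y,r.min(),r.max(),((a+b)/2).round(4),np.linalg.norm(a-b).round(4))
q=np.nonzero(p.any(1))[0]; print("far edge",onz(c,405.5,q.min()-.5,.012))
for nm,mm in(("red",((hsv[...,0]<8)|(hsv[...,0]>172))&(hsv[...,1]>140)&(hsv[...,2]>60)),("blue",(hsv[...,0]>100)&(hsv[...,0]<125)&(hsv[...,1]>120)),("white",(hsv[...,1]<40)&(hsv[...,2]>170))):
    k,l,st,ce=cv2.connectedComponentsWithStats((mm&box).astype(np.uint8))
    for i in range(1,k):
        if st[i,4]>6: g=X[l==i]; print(nm,ce[i].round(1),st[i],"min",g.min(0).round(3),"max",g.max(0).round(3))
# rack bar line
bb=np.zeros(Z.shape,bool); bb[385:470,385:418]=1
br=bb&(hsv[...,1]<60)&(hsv[...,2]>130)&(X[...,2]>.03)
for y in range(408,448,8):
    r=np.nonzero(br[y])[0]
    if len(r): print("bar",y,r.min(),r.max(),onz(c,(r.min()+r.max())/2,y,.038).round(4))
```

```text
plate ((584.958740234375, 75.36927795410156), (5.5292649269104, 0.0), -150.11083984375) 2 0.013326842451586888Traceback (most recent call last):
  File "<stdin>", line 10, in <module>
    return umr_minimum(a, axis, None, out, keepdims, initial, where)
ValueError: zero-size array to reduction operation minimum which has no identity
```

Run:
```python
from h import *
c=np.load("w1.npz");I=c["img"];Z=c["z_map"]; v,u=np.mgrid[:600,:800]
d=np.stack([u,v,0*u+1],-1)@np.linalg.inv(c["K"]).T*Z[...,None]
X=(d-c["t"])@c["R"]
hsv=cv2.cvtColor(I,cv2.COLOR_BGR2HSV).astype(int)
for y,x in((200,395),(250,390),(250,350),(290,405)): print(X[y,x].round(4),Z[y,x],hsv[y,x])
box=np.zeros(Z.shape,bool); box[175:345,365:445]=1
p=(box&(I.mean(-1)<82)&(hsv[...,1]<100)).astype(np.uint8)
k,l,st,_=cv2.connectedComponentsWithStats(p); p=l==1+np.argmax(st[1:,4])
print(st)
for y in range(186,316,10):
    r=np.nonzero(p[y])[0]
    if len(r): a,b=onz(c,r.min()-.5,y,.012),onz(c,r.max()+.5,y,.012); print(y,r.min(),r.max(),((a+b)/2).round(4),np.linalg.norm(a-b).round(4))
q=np.nonzero(p[:,385:425].any(1))[0]; print("far edge",onz(c,405.5,q.min()-.5,.012))
for nm,mm in(("red",((hsv[...,0]<8)|(hsv[...,0]>172))&(hsv[...,1]>140)&(hsv[...,2]>60)),("blue",(hsv[...,0]>100)&(hsv[...,0]<125)&(hsv[...,1]>120)),("white",(hsv[...,1]<40)&(hsv[...,2]>150))):
    k,l,st,ce=cv2.connectedComponentsWithStats((mm&box).astype(np.uint8))
    for i in range(1,k):
        if st[i,4]>6: g=X[l==i]; print(nm,ce[i].round(1),st[i],"min",g.min(0).round(3),"max",g.max(0).round(3))
bb=np.zeros(Z.shape,bool); bb[385:470,385:418]=1
br=bb&(hsv[...,1]<60)&(hsv[...,2]>130)
for y in range(408,448,8):
    r=np.nonzero(br[y])[0]
    if len(r): print("bar",y,r.min(),r.max(),onz(c,(r.min()+r.max())/2,y,.037).round(4))
```

```text
[0.562  0.23   0.0108] 0.4114053 [150   5 106]
[0.5478 0.1628 0.0109] 0.43216193 [133  16 113]
[ 0.4882  0.1668 -0.0017] 0.44471562 [ 17  12 144]
[0.5641 0.1107 0.0449] 0.4151929 [101   8 249]
[[     0      0    800    600 479835]
 [   396    217      4      1      4]
 [   408    217      3      1      3]
 [   396    263      1      1      1]
 [   408    262      2      1      2]
 [   410    264      3      3      5]
 [   415    266      1      1      1]
 [   395    268      1      2      2]
 [   392    299      2      2      2]
 [   417    300      1      1      1]
 [   412    302      1      1      1]
 [   418    302      4      5      9]
 [   386    304      4      9     11]
 [   423    304      3     10     11]
 [   385    307      1      6      6]
 [   391    307      1      2      2]
 [   401    306      9      3     14]
 [   384    315      1      2      2]
 [   389    314      1      3      3]
 [   426    315      1      2      2]
 [   421    317      1      1      1]
 [   405    325      3      2      5]
 [   409    326      1      1      1]
 [   374    331     14      6    
[... 2775 characters left out ...]
] max [0.615 0.047 0.002]
white [432.2 327. ] [426 322  13  11  55] min [ 0.591  0.024 -0.002] max [0.611 0.041 0.002]
white [439.1 332.9] [433 323  12  20  79] min [ 0.601  0.005 -0.003] max [0.621 0.037 0.001]
white [374.3 327.1] [371 324   7   6  17] min [ 0.503  0.038 -0.002] max [0.513 0.046 0.   ]
white [367.1 333.7] [365 328   7  10  34] min [ 0.492  0.024 -0.003] max [0.502 0.041 0.001]
white [405.  337.8] [378 333  49  12 410] min [ 0.511  0.003 -0.004] max [0.59  0.083 0.124]
bar 408 398 403 [ 0.5383 -0.0878  0.037 ]
bar 416 397 402 [ 0.5351 -0.103   0.037 ]
bar 424 396 401 [ 0.5319 -0.1185  0.037 ]
bar 432 395 400 [ 0.5287 -0.1344  0.037 ]
bar 440 394 400 [ 0.5262 -0.1506  0.037 ]
```

Run:
```python
from h import *
c=np.load("w1.npz");I=c["img"];Z=c["z_map"]; v,u=np.mgrid[:600,:800]
d=np.stack([u,v,0*u+1],-1)@np.linalg.inv(c["K"]).T*Z[...,None]
X=(d-c["t"])@c["R"]
hsv=cv2.cvtColor(I,cv2.COLOR_BGR2HSV).astype(int)
box=np.zeros(Z.shape,bool); box[175:345,365:445]=1
p=box&(abs(X[...,2]-.0115)<.004)&(Z>.1)
k,l,st,_=cv2.connectedComponentsWithStats(p.astype(np.uint8)); p=l==1+np.argmax(st[1:,4])
C=[]
for y in range(188,316,8):
    r=np.nonzero(p[y])[0]
    a,b=onz(c,r.min()-.5,y,.012),onz(c,r.max()+.5,y,.012); C.append((a+b)/2); print(y,r.min(),r.max(),C[-1].round(4),np.linalg.norm(a-b).round(4))
q=np.nonzero(p[:,388:422].any(1))[0]; print("far edge",onz(c,405.5,q.min()-.5,.012), "z",X[p][:,2].mean())
print("yaw",np.degrees(np.arctan2(*(C[9]-C[0])[[1,0]])+np.pi))
a=box&(X[...,2]>.118)&(X[...,2]<.13)&(Z>.1); g=X[a]; print("leaftop",g.min(0),g.max(0),g.mean(0))
a=box&(X[...,2]>.075)&(X[...,2]<.118)&(Z>.1); g=X[a]; A=np.c_[g[:,2],np.ones(len(g))]; print("leaf y~z",np.linalg.lstsq(A,g[:,1],rcond=None)[0],len(g))
a=box&(X[...,2]>.039)&(X[...,2]<.05)&(v>278)&(v<302)&(u>392)&(u<420); g=X[a]; print("anvil",g.mean(0),g.min(0),g.max(0))
```

```text
188 377 433 [0.5771 0.244  0.012 ] 0.077
196 376 434 [0.5762 0.2338 0.012 ] 0.0804
204 377 434 [0.5759 0.2234 0.012 ] 0.0796
212 377 434 [0.5749 0.2129 0.012 ] 0.0802
220 377 434 [0.5739 0.2022 0.012 ] 0.0809
228 377 432 [0.5715 0.1915 0.012 ] 0.0787
236 377 432 [0.5704 0.1805 0.012 ] 0.0793
244 378 432 [0.5701 0.1693 0.012 ] 0.0786
252 378 432 [0.569  0.1579 0.012 ] 0.0792
260 378 431 [0.5672 0.1464 0.012 ] 0.0784
268 378 431 [0.5661 0.1347 0.012 ] 0.079
276 378 431 [0.565  0.1228 0.012 ] 0.0797
284 378 432 [0.5646 0.1106 0.012 ] 0.0819
292 378 430 [0.5619 0.0984 0.012 ] 0.0796
300 379 430 [0.5615 0.0857 0.012 ] 0.0787
308 379 430 [0.5603 0.073  0.012 ] 0.0794
far edge [0.57854636 0.25206074 0.012     ] z 0.011096736326575438
yaw 84.20705998195996
leaftop [0.5219455  0.07029869 0.11803395] [0.58218331 0.08284799 0.12399937] [0.55424787 0.07803682 0.1210674 ]
leaf y~z [-0.37417485  0.11898513] 404
anvil [0.56476368 0.11051193 0.04464105] [0.55028018 0.09616033 0.04109752] [0.5790014  0.12402827 0.04739752]
```

Call:
carry_out(rows=[[0,0,-1,-6,-50,-20,40],[0,0,-1,-6,-50,-20,40],[0,0,-1,-6,-50,-20,40],[0,0,-1,-6,-50,-20,40],[0,0,0,-6,-50,-30,40]])

```text
time_s: 2.05
tcp_pos: [0.5325, -0.0804, 0.204]
tcp_rot: [3.14, 0.0, 1.405]
force: [1.0, 0.7, -0.5]
finger_gap: 0.0398
grasp_force: 0.0
```

Call:
carry_out(rows=[[0,0,0,-1,-22,-48,40],[0,0,0,-1,-21,-47,40],[0,0,0,0,0,0,40],[0,0,0,0,0,0,40]])

```text
time_s: 2.45
tcp_pos: [0.531, -0.12, 0.1133]
tcp_rot: [-3.141, -0.0, 1.404]
force: [0.3, 0.9, 0.6]
finger_gap: 0.0398
grasp_force: 0.0
```

Run:
```python
from h import *
from cell import observe
print(observe()["tcp_pos"])
c=wrist(); np.savez("w2.npz",**c)
cv2.imwrite("pics/w2.png",c["img"])
for X in [(.5183,-.205,.034),(.5305,-.124,.034),(.5425,-.057,.034)]: print(px(c,X))
I=c["img"];hsv=cv2.cvtColor(I,cv2.COLOR_BGR2HSV).astype(int)
u0,v0=px(c,(.5305,-.124,.037))
for y in range(180,400,12):
    r=np.nonzero((hsv[y,385:420,1]<45)&(hsv[y,385:420,2]>125))[0]
    if len(r): print(y,r.min()+385,r.max()+385,onz(c,(r.min()+r.max())/2+385,y,.037).round(4))
```

```text
[ 0.53103765 -0.12004415  0.11328523]
[401.36795468 402.27523227]
[399.71079447 313.84026169]
[400.67565427 224.6896509 ]
180 385 419 [ 0.5483 -0.028   0.037 ]
192 385 419 [ 0.547  -0.0355  0.037 ]
204 385 419 [ 0.5457 -0.0432  0.037 ]
216 385 419 [ 0.5444 -0.0511  0.037 ]
228 385 419 [ 0.5431 -0.0592  0.037 ]
240 385 419 [ 0.5417 -0.0675  0.037 ]
264 394 408 [ 0.5381 -0.0845  0.037 ]
276 394 407 [ 0.5363 -0.0934  0.037 ]
288 394 407 [ 0.5347 -0.1025  0.037 ]
300 395 407 [ 0.5335 -0.112   0.037 ]
312 395 407 [ 0.5319 -0.1216  0.037 ]
324 395 407 [ 0.5303 -0.1314  0.037 ]
336 395 406 [ 0.5282 -0.1415  0.037 ]
348 395 406 [ 0.5264 -0.1519  0.037 ]
360 394 406 [ 0.5242 -0.1625  0.037 ]
372 395 406 [ 0.5228 -0.1736  0.037 ]
384 394 407 [ 0.5209 -0.1849  0.037 ]
396 385 419 [ 0.5202 -0.1967  0.037 ]
```

View pics/w2.png

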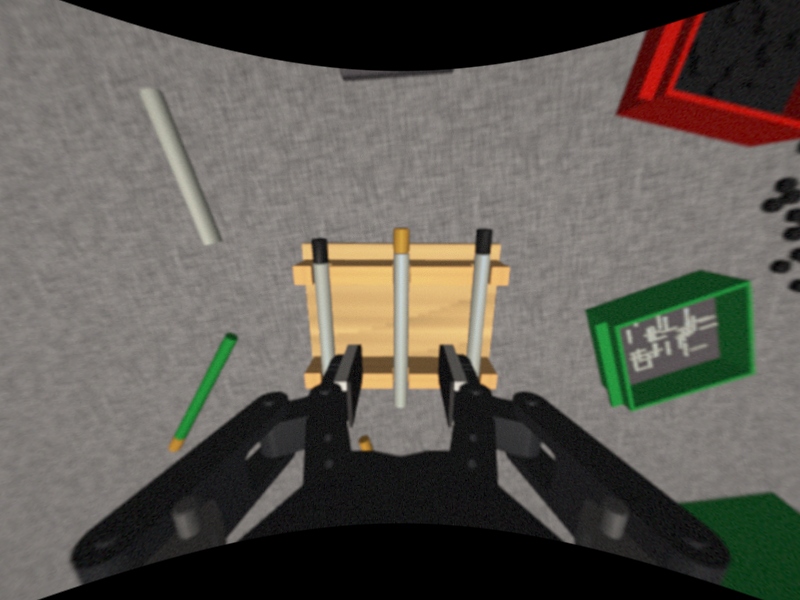

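The bar lies at column 401, from the brass end at row 229 to the plain end at row 408. It is centred between the fingers, and the rails are clear of the grasp spot.

Call:
carry_out(rows=[[0,0,0,0,-4,-35,40],[0,0,0,0,-2,-35,40],[0,0,0,0,0,-24,40],[0,0,0,0,0,0,40],[0,0,0,0,0,0,0]])

```text
time_s: 3.0
tcp_pos: [0.5325, -0.1266, 0.0209]
tcp_rot: [3.139, 0.0, 1.405]
force: [0.8, 0.3, 0.3]
finger_gap: 0.0269
grasp_force: 0.0
```

Call:
carry_out(rows=[[0,0,0,0,0,0,0],[0,0,0,0,0,0,0],[0,0,0,0,0,0,0],[0,0,0,0,0,0,0]])

```text
time_s: 3.4
tcp_pos: [0.5314, -0.1268, 0.0211]
tcp_rot: [3.141, -0.0, 1.404]
force: [-6.3, 3.8, 10.0]
finger_gap: 0.0101
grasp_force: 58.6
```

Call:
carry_out(rows=[[0,0,0,0,0,5,0],[0,0,0,0,0,15,0],[0,0,0,0,0,30,0],[0,0,0,0,0,40,0],[0,0,0,0,0,0,0]])

```text
time_s: 3.9
tcp_pos: [0.5342, -0.1281, 0.1152]
tcp_rot: [3.132, 0.002, 1.403]
force: [-0.1, 0.0, -1.6]
finger_gap: 0.0096
grasp_force: 58.8
```

Run:
```python
from h import *
from cell import *
o=observe();print(o["tcp_pos"],o["finger_gap"],o["grasp_force"],o["ft_torque"],o["force"])
c=wrist(); np.savez("w3.npz",**c)
s=read_camera("scene"); u,v=map(int,px(s,o["tcp_pos"]))
a=cv2.resize(s["img"][v-45:v+45,u-60:u+60],(400,300),interpolation=2)
cv2.imwrite("pics/w3.png",np.hstack([c["img"][200:500,200:600],a]))
```

```text
[ 0.53419814 -0.12808481  0.11516508] 0.009619570875051647 58.840643763542175 [-0.01141815  0.00317933 -0.00260066] [-0.10101164  0.03244801 -1.57832372]
```

View pics/w3.png

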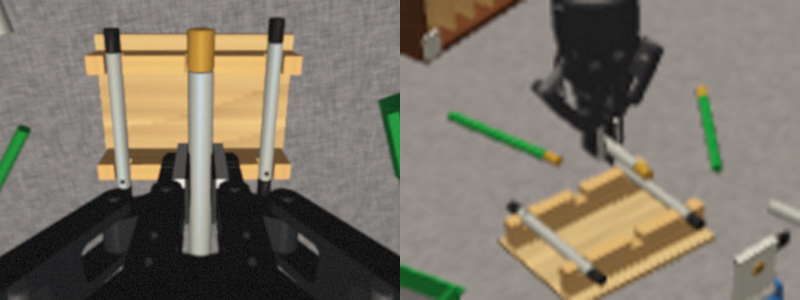

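The bar is held level, its brass cap towards the jig (crop (200,30)–(200,250)), and both finished bars are untouched. I'll measure how the bar sits in the tool.

```bash
cat > held.py <<'E'
from h import *
def held(c):
    I=c["img"];Z=c["z_map"];T=c["tfc"];hsv=cv2.cvtColor(I,cv2.COLOR_BGR2HSV).astype(int)
    v,u=np.mgrid[:600,:800]; d=np.stack([u,v,0*u+1],-1)@np.linalg.inv(c["K"]).T*Z[...,None]
    X=d@T[:3,:3].T+T[:3,3]
    m=np.zeros(Z.shape,bool); m[215:460,380:420]=1
    m&=(X[...,2]<.02)&(X[...,2]>-.06)&(Z>.05)&(abs(X[...,1])<.012)&(hsv[...,2]>90)
    for y in range(220,460,16):
        r=np.nonzero(m[y])[0]
        if len(r)>4: k=int(r.mean()); print(y,r.min(),r.max(),"tool",np.median(X[y,k-2:k+3],0).round(4))
    br=m&(hsv[...,1]>100); q=np.nonzero(br.sum(1)>5)[0]; print("brass rows",q.min(),q.max()); 
    for y in (q.min(),q.max()): print(X[y,400].round(4))
    q=np.nonzero(m.sum(1)>5)[0]; print("last row",q.max(),X[q.max(),400].round(4))
E
python3 -c "
from held import *
held(np.load('w3.npz'))"
```

```text
236 386 413 tool [ 0.0659 -0.0001 -0.0177]
252 388 413 tool [ 0.0594  0.0003 -0.0181]
268 387 413 tool [ 0.0528  0.0003 -0.0183]
284 387 412 tool [ 0.0456 -0.0001 -0.0172]
300 387 412 tool [ 0.0385 -0.0001 -0.0176]
316 387 412 tool [ 0.0311 -0.0001 -0.0176]
332 387 412 tool [ 0.0231 -0.0001 -0.017 ]
348 388 412 tool [ 0.0151  0.0003 -0.0171]
364 390 410 tool [ 0.007   0.0003 -0.0174]
380 380 419 tool [-0.0013  0.0002 -0.0179]
396 390 410 tool [-0.0104  0.0003 -0.0176]
412 389 410 tool [-0.0199 -0.0002 -0.0173]
428 388 410 tool [-0.0293 -0.0002 -0.0175]
444 388 410 tool [-0.0397 -0.0002 -0.017 ]
brass rows 228 272
[ 0.0689  0.0003 -0.0158]
[ 0.0507  0.0003 -0.0167]
last row 453 [-0.046   0.0003 -0.0166]
```

Call:
carry_out(rows=[[0,0,0,0,0,45,0],[0,0,0,3,30,40,0],[0,0,1,5,46,0,0],[0,0,1,5,46,0,0],[0,0,1,5,46,0,0]])

```text
time_s: 4.5
tcp_pos: [0.5487, 0.0424, 0.1934]
tcp_rot: [-3.141, 0.0, 1.456]
force: [1.1, 0.9, -1.2]
finger_gap: 0.0096
grasp_force: 58.9
```

Call:
carry_out(rows=[[0,0,0.5,6,46,0,0],[0,0,0.4,6,46,0,0],[0,0,0,6,46,0,0],[0,0,0,0,0,0,0],[0,0,0,0,0,0,0]])

```text
time_s: 5.0
tcp_pos: [0.5666, 0.1795, 0.1928]
tcp_rot: [-3.14, 0.001, 1.473]
force: [0.1, -0.4, -1.0]
finger_gap: 0.0096
grasp_force: 58.9
```

Run:
```python
from held import *
from cell import *
o=observe();print(o["tcp_pos"],o["tcp_rot"],o["finger_gap"])
c=wrist(); np.savez("w4.npz",**c); held(c)
cv2.imwrite("pics/w4.png",c["img"][100:500,150:650])
I=c["img"];Z=c["z_map"]; v,u=np.mgrid[:600,:800]
d=np.stack([u,v,0*u+1],-1)@np.linalg.inv(c["K"]).T*Z[...,None]
X=(d-c["t"])@c["R"]; hsv=cv2.cvtColor(I,cv2.COLOR_BGR2HSV).astype(int)
box=(abs(X[...,0]-.567)<.06)&(abs(X[...,1]-.147)<.13)&(Z>.1)
p=box&(abs(X[...,2]-.0115)<.004)
for y in range(100,420,15):
    r=np.nonzero(p[y])[0]
    if len(r)>20:
        a,b=onz(c,r.min()-.5,y,.012),onz(c,r.max()+.5,y,.012); w=np.linalg.norm(a-b)
        if abs(w-.08)<.004: print(y,r.min(),r.max(),((a+b)/2).round(4),w.round(4))
q=np.nonzero((p.sum(1)>20))[0]; print("far edge row",q.min(), onz(c,400,q.min()-.5,.012))
for nm,mm in(("red",((hsv[...,0]<8)|(hsv[...,0]>172))&(hsv[...,1]>140)&(hsv[...,2]>60)),("blue",(hsv[...,0]>100)&(hsv[...,0]<125)&(hsv[...,1]>120))):
    k,l,st,ce=cv2.connectedComponentsWithStats((mm&box).astype(np.uint8))
    for i in range(1,k):
        if st[i,4]>30: g=X[l==i]; print(nm,ce[i].round(1),st[i],"min",np.percentile(g,2,0).round(4),"max",np.percentile(g,98,0).round(4))
```

```text
[0.56655219 0.17949502 0.19276381] [-3.13998815e+00  6.92767059e-04  1.47323493e+00] 0.009550196252033596
236 386 413 tool [ 0.0659 -0.0001 -0.018 ]
252 386 413 tool [ 0.0593 -0.0001 -0.0172]
268 387 412 tool [ 0.0526 -0.0001 -0.0178]
284 387 412 tool [ 0.0458 -0.0001 -0.0181]
300 387 412 tool [ 0.0384 -0.0001 -0.0172]
316 387 412 tool [ 0.031  -0.0001 -0.0174]
332 387 412 tool [ 0.0234 -0.0001 -0.0178]
348 380 412 tool [ 0.015  -0.0006 -0.0169]
364 390 410 tool [ 0.0069  0.0003 -0.0172]
380 380 419 tool [-0.0013  0.0002 -0.0178]
396 390 410 tool [-0.0105  0.0003 -0.0174]
412 389 411 tool [-0.0195  0.0003 -0.0178]
428 383 417 tool [-0.0296 -0.0002 -0.0172]
444 388 410 tool [-0.0391 -0.0002 -0.0178]
brass rows 228 272
[ 0.0688  0.0004 -0.0155]
[ 0.0506  0.0004 -0.0165]
last row 453 [-0.0445  0.0003 -0.0181]
220 366 442 [0.577  0.2408 0.012 ] 0.0801
235 367 441 [0.5756 0.2256 0.012 ] 0.0792
250 367 441 [0.5741 0.2099 0.012 ] 0.0804
265 367 439 [0.5715 0.1938 0.012 ] 0.0794
280 369 440 [0.5715 0.1769 0.012 ] 0.0796
295 369 439 [0.5694 0.1597 0.012 ] 0.0797
310 370 438 [0.5677 0.1419 0.012 ] 0.0788
325 369 437 [0.5648 0.1236 0.012 ] 0.0801
340 369 436 [0.5624 0.1046 0.012 ] 0.0802
far edge row 209 [0.57396139 0.25261417 0.012     ]
red [417.2 266.5] [413 257   8  18  97] min [0.5813 0.1851 0.0121] max [0.5893 0.2064 0.0762]
red [415.8 328.9] [413 316   6  25 106] min [0.5759 0.134  0.0382] max [0.5808 0.1432 0.0758]
blue [418.3 251.1] [415 249   8   5  34] min [0.585  0.2082 0.0307] max [0.5921 0.2126 0.0332]
```

View pics/w4.png

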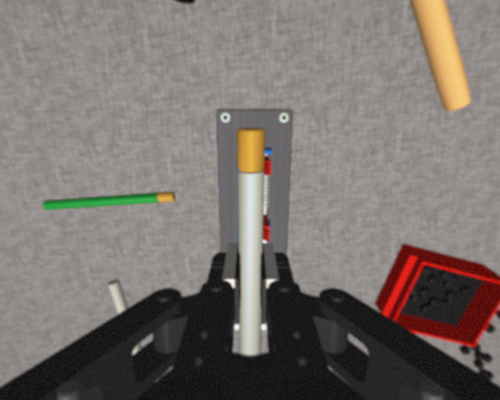

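The held bar covers the jig's centre line, so the wrist view agrees with the earlier fit. The red noses show just to its right at crop (267,167) and (266,229). I'll go down to just above the jaw.

Call:
carry_out(rows=[[0,0,0,2,-4,-40,0],[0,0,0,1,-3,-45,0],[0,0,0,0,0,-30,0],[0,0,0,0,0,-13,0],[0,0,0,0,0,0,0]])

```text
time_s: 5.55
tcp_pos: [0.5695, 0.1707, 0.0645]
tcp_rot: [-3.139, 0.001, 1.47]
force: [0.7, 0.3, -0.4]
finger_gap: 0.0098
grasp_force: 58.9
```

Run:
```python
from h import *
from cell import *
o=observe();print(o["tcp_pos"],o["tcp_rot"],o["force"])
S=[]
for n in("scene","top"):
    s=read_camera(n); u,v=map(int,px(s,(.566,.14,.06)));
    S.append(cv2.resize(s["img"][v-36:v+36,u-48:u+48],(400,300),interpolation=2))
    np.savez(n+"5.npz",**s)
c=wrist(); np.savez("w5.npz",**c)
cv2.imwrite("pics/w5.png",np.vstack([np.hstack(S),np.hstack([c["img"][100:400,200:600],c["img"][200:350,300:500].repeat(2,0).repeat(2,1)])]))
```

```text
[0.56948072 0.17068229 0.06452013] [-3.13893976e+00  9.16091756e-04  1.47005860e+00] [ 0.7110432   0.28015819 -0.36175884]
```

View pics/w5.png

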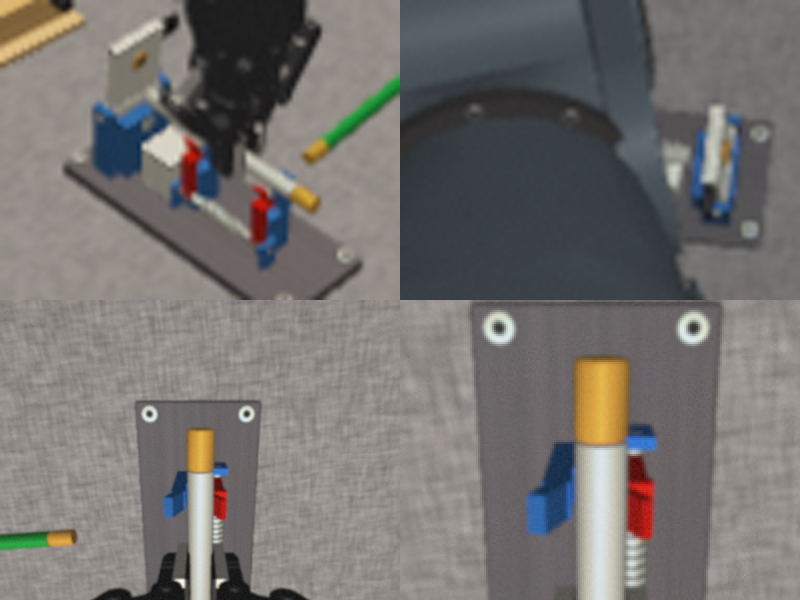

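The bar sits in the mouth between the blue horn (left) and the red nose (right), with the anvil and leaf behind it. I'll press down gently, moving 2 mm away from the stop first.

Call:
carry_out(rows=[[0,0,0,0,2,0,0],[0,0,0,0,0,-5,0],[0,0,0,0,0,-4,0],[0,0,0,0,0,-3,0],[0,0,0,0,0,0,0]])

```text
time_s: 6.2
tcp_pos: [0.5694, 0.1738, 0.0531]
tcp_rot: [-3.14, 0.0, 1.471]
force: [-1.8, 1.1, -0.9]
finger_gap: 0.0097
grasp_force: 58.8
```

Call:
carry_out(rows=[[0,0,0,0,0,-3,0],[0,0,0,0,0,0,0]])

```text
time_s: 6.4
tcp_pos: [0.5695, 0.1739, 0.0503]
tcp_rot: [-3.14, 0.0, 1.471]
force: [-4.3, 1.6, 0.1]
finger_gap: 0.0094
grasp_force: 59.0
```

Call:
carry_out(rows=[[0,0,0,0,0,-3,0],[0,0,0,0,0,0,0]])

```text
time_s: 6.6
tcp_pos: [0.5693, 0.1738, 0.0471]
tcp_rot: [-3.14, 0.0, 1.471]
force: [-3.5, 1.2, -3.3]
finger_gap: 0.0095
grasp_force: 58.8
```

Call:
carry_out(rows=[[0,0,0,0,0,-3,0],[0,0,0,0,0,0,0]])

```text
time_s: 6.8
tcp_pos: [0.5695, 0.1737, 0.044]
tcp_rot: [-3.14, 0.0, 1.471]
force: [-3.8, 1.7, -5.0]
finger_gap: 0.0096
grasp_force: 58.5
```

Call:
carry_out(rows=[[0,0,0,0,0,-2,0],[0,0,0,0,0,0,0]])

```text
time_s: 7.0
tcp_pos: [0.5699, 0.1737, 0.0423]
tcp_rot: [-3.141, 0.0, 1.471]
force: [-3.1, 0.6, -4.4]
finger_gap: 0.0095
grasp_force: 58.5
```

Call:
carry_out(rows=[[0,0,0,0,0,-2,0],[0,0,0,0,0,0,0]])

```text
time_s: 7.2
tcp_pos: [0.5702, 0.1737, 0.0405]
tcp_rot: [3.141, 0.0, 1.471]
force: [-2.1, 1.0, -5.1]
finger_gap: 0.0094
grasp_force: 58.5
```

Call:
carry_out(rows=[[0,0,0,0,0,-1.5,0],[0,0,0,0,0,0,0]])

```text
time_s: 7.4
tcp_pos: [0.5708, 0.1738, 0.0395]
tcp_rot: [3.14, -0.0, 1.471]
force: [-0.4, -0.8, -2.8]
finger_gap: 0.0096
grasp_force: 58.8
```

Run:
```python
from held import *
from cell import *
o=observe();print(o["tcp_pos"],o["force"],o["ft_torque"])
c=wrist(); np.savez("w6.npz",**c); held(c)
cv2.imwrite("pics/w6.png",c["img"][200:400,300:500].repeat(3,0).repeat(3,1))
```

```text
[0.57083477 0.17377359 0.03949612] [-0.42747142 -0.78467935 -2.77028402] [-0.00317688  0.09380621  0.01482878]
236 386 413 tool [ 0.0658 -0.0001 -0.0174]
252 386 413 tool [ 0.0594 -0.0001 -0.018 ]
268 387 412 tool [ 0.0526 -0.0001 -0.0176]
284 387 419 tool [ 0.0456  0.0016 -0.0175]
300 387 419 tool [ 0.0384  0.0008 -0.0174]
316 380 419 tool [ 0.0309 -0.0001 -0.0172]
332 380 419 tool [ 0.023   0.0003 -0.0169]
348 381 412 tool [ 0.0154 -0.0006 -0.0177]
364 380 410 tool [ 0.0071 -0.0006 -0.0176]
380 380 419 tool [-0.0013 -0.0001 -0.0178]
396 390 410 tool [-0.0102  0.0003 -0.0179]
412 389 411 tool [-0.0196  0.0003 -0.0177]
428 386 414 tool [-0.0292  0.0003 -0.0176]
444 383 413 tool [-0.0392 -0.0007 -0.0176]
brass rows 228 452
[ 0.0689  0.0004 -0.0163]
[-0.0441  0.0003 -0.0179]
last row 453 [-0.0454  0.0003 -0.0173]
```

View pics/w6.png

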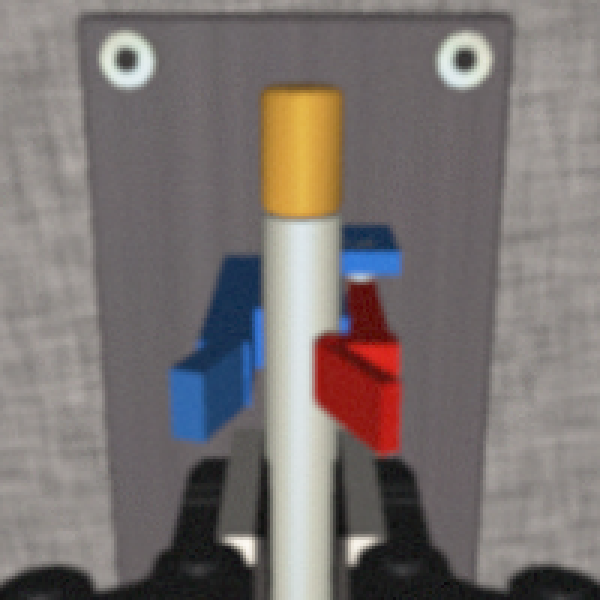

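The red nose now overlaps the bar's right edge at (330,370), so the jaw has closed over it. I'll feel for the floor.

Call:
carry_out(rows=[[0,0,0,0,0,-1,0],[0,0,0,0,0,0,0]])

```text
time_s: 7.65
tcp_pos: [0.5708, 0.1738, 0.0392]
tcp_rot: [3.14, -0.0, 1.471]
force: [-2.7, -1.5, 5.3]
finger_gap: 0.0096
grasp_force: 59.9
```

Call:
carry_out(rows=[[0,0,0,0,-1,0,0],[0,0,0,0,-1,0,0],[0,0,0,0,0,0,0]])

```text
time_s: 7.95
tcp_pos: [0.5709, 0.1723, 0.0392]
tcp_rot: [3.14, -0.001, 1.471]
force: [-2.1, 3.1, 5.2]
finger_gap: 0.0098
grasp_force: 59.8
```

Call:
carry_out(rows=[[0,0,0,-0.1,-1,0.2,0],[0,0,0,-0.1,-1,0.2,0],[0,0,0,0,0,0,0]])

```text
time_s: 8.25
tcp_pos: [0.5705, 0.1699, 0.0392]
tcp_rot: [3.14, -0.001, 1.471]
force: [-1.1, 2.7, 6.1]
finger_gap: 0.0097
grasp_force: 59.8
```

Call:
carry_out(rows=[[0,0,0,-0.1,-1,0,0],[0,0,0,0,0,0,0]])

```text
time_s: 8.45
tcp_pos: [0.5704, 0.169, 0.0392]
tcp_rot: [3.14, -0.001, 1.471]
force: [-1.1, 3.7, 6.2]
finger_gap: 0.0098
grasp_force: 59.8
```

Call:
carry_out(rows=[[0,0,0,-0.1,-1,0,0],[0,0,0,0,0,0,0]])

```text
time_s: 8.65
tcp_pos: [0.5704, 0.1685, 0.0392]
tcp_rot: [3.14, -0.001, 1.471]
force: [-1.5, 7.2, 5.3]
finger_gap: 0.0097
grasp_force: 59.7
```

Call:
carry_out(rows=[[0,0,0,-0.1,-1,0,0],[0,0,0,0,0,0,0]])

```text
time_s: 8.85
tcp_pos: [0.5704, 0.1684, 0.0392]
tcp_rot: [3.14, -0.003, 1.471]
force: [0.1, 14.7, 3.8]
finger_gap: 0.0096
grasp_force: 59.6
```

Call:
carry_out(rows=[[0,0,0,-0.1,-1,0,0],[0,0,0,0,0,0,0]])

```text
time_s: 9.05
tcp_pos: [0.5704, 0.1683, 0.0393]
tcp_rot: [3.139, -0.004, 1.471]
force: [-0.1, 21.0, 2.3]
finger_gap: 0.0101
grasp_force: 59.4
```

The force shows firm contact with the stop. Now I'll release and lift.

Call:
carry_out(rows=[[0,0,0,0,0,0,30],[0,0,0,0,0,0,30],[0,0,0,0,0,0,30],[0,0,0,0,0,0,30]])

```text
time_s: 9.45
tcp_pos: [0.5695, 0.1654, 0.0384]
tcp_rot: [-3.141, 0.0, 1.471]
force: [-0.4, 0.2, 0.7]
finger_gap: 0.0296
grasp_force: 0.0
```

Call:
carry_out(rows=[[0,0,0,0,2,20,30],[0,0,0,0,0,40,30],[0,0,0,0,0,45,30],[0,0,0,0,0,45,0],[0,0,0,0,0,0,0]])

```text
time_s: 9.95
tcp_pos: [0.5722, 0.1681, 0.1948]
tcp_rot: [3.132, -0.003, 1.471]
force: [1.1, 0.1, -0.5]
finger_gap: 0.0017
grasp_force: 0.0
```

Run:
```python
from h import *
from cell import *
o=observe();print(o["tcp_pos"],o["tcp_rot"],o["force"],o["finger_gap"])
c=wrist(); np.savez("w7.npz",**c)
I=c["img"];Z=c["z_map"]; v,u=np.mgrid[:600,:800]
d=np.stack([u,v,0*u+1],-1)@np.linalg.inv(c["K"]).T*Z[...,None]
X=(d-c["t"])@c["R"]
s=read_camera("scene"); a,b=map(int,px(s,(.566,.14,.06)))
A=cv2.resize(s["img"][b-45:b+45,a-60:a+60],(400,300),interpolation=2)
u0,v0=map(int,px(c,(.566,.14,.06))); print(u0,v0)
B=cv2.resize(I[max(0,v0-110):v0+110,u0-90:u0+90],(400,489),interpolation=2)
out=np.zeros((489,800,3),np.uint8); out[:300,:400]=A; out[:,400:]=B; cv2.imwrite("pics/w7.png",out)
# bar top heights along jig axis from stop
st=np.array([.5613,.0883]);e=np.array([.1,.995])
for q in(46,62,70,83,95,104,122,135,148,153):
    p=px(c,(*(st+e*q/1000),.058)); k=tuple(int(round(w)) for w in p); print(q,k,X[k[1],k[0]].round(4))
g=X[(X[...,2]>.119)&(X[...,2]<.13)&(abs(X[...,0]-.556)<.04)&(abs(X[...,1]-.076)<.03)&(Z>.1)]
if len(g): print("leaftop",g.min(0),g.max(0),len(g))
```

```text
[0.5721781  0.16809644 0.19481518] [ 3.13210802e+00 -2.83959706e-03  1.47108951e+00] [ 1.0585461   0.09472768 -0.51048967] 0.0017227632529011256
394 317
46 (395, 323) [0.5654 0.1332 0.0565]
62 (395, 308) [0.5671 0.1492 0.0569]
70 (395, 300) [0.568  0.1573 0.0564]
83 (395, 287) [0.5693 0.1703 0.0562]
95 (395, 275) [0.5706 0.1823 0.0571]
104 (395, 265) [0.5716 0.1919 0.0572]
122 (395, 246) [0.5735 0.2095 0.0564]
135 (395, 232) [0.5748 0.2221 0.0558]
148 (395, 217) [0.5762 0.2354 0.0572]
153 (395, 211) [0.5764 0.2396 0.0116]
leaftop [0.56219137 0.07193735 0.11943179] [0.56619765 0.08011097 0.12366245] 44
```

View pics/w7.png

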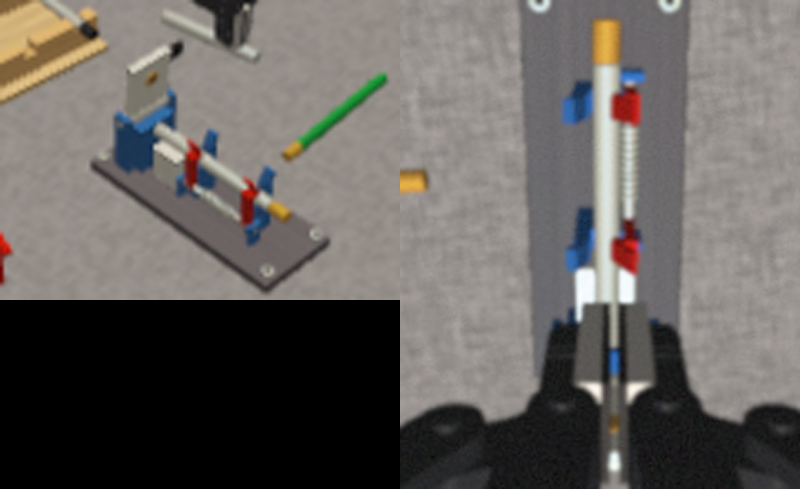

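The bar is level: its top reads 56–57 mm all along and ends 150 mm from the stop. Both red noses lie over it at (626,107) and (626,250), with the cap away from the stop, and the leaf is still upright. Next I'll get behind the leaf with shut fingers.

Call:
carry_out(rows=[[0,0,0,-5,-43,0,0],[0,0,0,-4,-43,0,0],[0,0,0,-4,-40,0,0],[0,0,0,0,0,-40,0],[0,0,0,0,0,-47,0]])

```text
time_s: 10.55
tcp_pos: [0.5566, 0.0404, 0.1004]
tcp_rot: [3.14, -0.0, 1.469]
force: [0.5, 0.2, -0.8]
finger_gap: 0.0
grasp_force: 0.0
```

Call:
carry_out(rows=[[0,0,0,0,0,0,0],[0,0,0,0.5,5,0,0],[0,0,0,0.5,5,0,0],[0,0,0,0.5,5,0,0],[0,0,0,0,0,0,0]])

```text
time_s: 11.05
tcp_pos: [0.5588, 0.0577, 0.1031]
tcp_rot: [3.139, -0.0, 1.472]
force: [-0.1, 1.0, -0.0]
finger_gap: 0.0002
grasp_force: 0.0
```

Call:
carry_out(rows=[[0,0,0,0,0,8,0],[0,0,0,0.8,8,0,0],[0,0,0,0.8,8,-1,0],[0,0,0,0,0,0,0]])

```text
time_s: 11.45
tcp_pos: [0.5603, 0.074, 0.109]
tcp_rot: [3.14, -0.001, 1.472]
force: [1.2, 3.0, 4.6]
finger_gap: 0.0002
grasp_force: 2.5
```

Call:
carry_out(rows=[[0,0,0,0.8,8,-3,0],[0,0,0,0.7,7,-4,0],[0,0,0,0,0,0,0]])

```text
time_s: 11.75
tcp_pos: [0.5618, 0.0891, 0.1019]
tcp_rot: [3.14, -0.001, 1.472]
force: [1.0, 3.5, 5.3]
finger_gap: 0.0001
grasp_force: 2.9
```

Call:
carry_out(rows=[[0,0,0,0.6,6,-5,0],[0,0,0,0.6,6,-6,0],[0,0,0,0,0,0,0]])

```text
time_s: 12.05
tcp_pos: [0.5616, 0.1004, 0.0894]
tcp_rot: [-3.139, 0.0, 1.472]
force: [-0.7, -0.8, -1.0]
finger_gap: 0.0
grasp_force: 0.0
```

Call:
carry_out(rows=[[0,0,0,0.3,3,-5,0],[0,0,0,0.3,3,-6,0],[0,0,0,0,0,0,0]])

```text
time_s: 12.35
tcp_pos: [0.5624, 0.106, 0.0786]
tcp_rot: [-3.14, 0.0, 1.471]
force: [-0.1, 0.5, -0.4]
finger_gap: -0.0004
grasp_force: 0.0
```

Run:
```python
from h import *
from cell import *
s=read_camera("scene"); a,b=map(int,px(s,(.566,.12,.07)))
A=cv2.resize(s["img"][b-45:b+45,a-60:a+60],(800,600),interpolation=2)
cv2.imwrite("pics/s8.png",A)
```

```text
(no output)
```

View pics/s8.png

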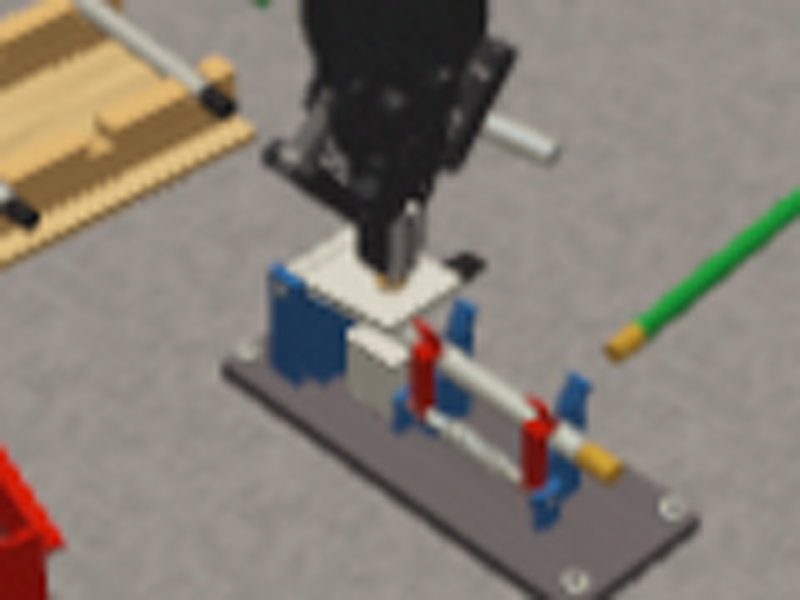

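The leaf is nearly level under the fingertips, with the bush at about (390,280). I'll press it down to its limit.

Call:
carry_out(rows=[[0,0,0,0,0,-3,0],[0,0,0,0,0,-2,0],[0,0,0,0,0,0,0]])

```text
time_s: 12.7
tcp_pos: [0.5629, 0.1057, 0.0744]
tcp_rot: [-3.141, 0.0, 1.471]
force: [-0.7, 0.8, 0.3]
finger_gap: -0.0
grasp_force: 0.0
```

Call:
carry_out(rows=[[0,0,0,0,0,-2,0],[0,0,0,0,0,0,0]])

```text
time_s: 12.9
tcp_pos: [0.5631, 0.1058, 0.073]
tcp_rot: [3.141, -0.0, 1.471]
force: [-0.8, 1.0, 4.2]
finger_gap: -0.0002
grasp_force: 2.2
```

Call:
carry_out(rows=[[0,0,0,0,0,-2,0],[0,0,0,0,0,0,0]])

```text
time_s: 13.1
tcp_pos: [0.5633, 0.1058, 0.0727]
tcp_rot: [3.141, -0.0, 1.471]
force: [-8.5, -1.9, 24.0]
finger_gap: 0.0002
grasp_force: 12.3
```

Call:
carry_out(rows=[[0,0,0,0,0,-2,0],[0,0,0,0,0,0,0]])

```text
time_s: 13.3
tcp_pos: [0.5635, 0.1058, 0.0724]
tcp_rot: [3.14, -0.0, 1.471]
force: [-16.5, -2.0, 44.2]
finger_gap: -0.0002
grasp_force: 22.3
```

It's on the hard stop. I'll lift clear and check.

Call:
carry_out(rows=[[0,0,0,0,0,4,0],[0,0,0,0,0,20,0],[0,0,0,0,0,40,0],[0,0,0,0,0,45,0],[0,0,0,0,0,45,0]])

```text
time_s: 13.8
tcp_pos: [0.5625, 0.1057, 0.2241]
tcp_rot: [-3.141, 0.0, 1.471]
force: [0.5, -0.2, 0.2]
finger_gap: 0.0001
grasp_force: 0.0
```

Call:
carry_out(rows=[[0,0,0,-20,-45,20,0],[0,0,0,-20,-45,0,0],[0,0,0,-20,-45,0,0],[0,0,0,0,0,0,0],[0,0,0,0,0,0,0]])

```text
time_s: 14.3
tcp_pos: [0.504, -0.0272, 0.2417]
tcp_rot: [3.141, -0.0, 1.469]
force: [1.5, 0.1, 0.2]
finger_gap: 0.0001
grasp_force: 0.0
```

Run:
```python
from h import *
from cell import *
o=observe();print(o["time_s"],o["tcp_pos"],o["force"])
c=wrist(); I=c["img"];Z=c["z_map"]; v,u=np.mgrid[:600,:800]
d=np.stack([u,v,0*u+1],-1)@np.linalg.inv(c["K"]).T*Z[...,None]
X=(d-c["t"])@c["R"]
st=np.array([.5623,.0877]);e=np.array([.1,.995]);n=np.array([-.995,.1])
for q in(-10,0,10,20,30,38): 
    print(q,[X[k[1],k[0]].round(4).tolist() for k in (tuple(int(round(w)) for w in px(c,(*(st+e*q/1000+n*w/1000),.069))) for w in(-14,14))])
for q in(62,83,122,146,149,152):
    k=tuple(int(round(w)) for w in px(c,(*(st+e*q/1000),.058))); print(q,X[k[1],k[0]].round(4))
u0,v0=map(int,px(c,(.566,.14,.06))); print(u0,v0)
s=read_camera("scene"); a,b=map(int,px(s,(.566,.12,.07)))
A=cv2.resize(s["img"][b-45:b+45,a-60:a+60],(800,600),interpolation=2)
B=cv2.resize(I[max(0,v0-100):v0+100,u0-133:u0+133],(400,300),interpolation=2)
cv2.imwrite("pics/fin.png",np.hstack([cv2.resize(A,(400,300)),B]))
```

```text
14.3 [ 0.50402688 -0.02724135  0.24166731] [1.53529664 0.07345364 0.18739098]
-10 [[0.5759, 0.0765, 0.0668], [0.5478, 0.0793, 0.0668]]
0 [[0.5759, 0.0861, 0.0683], [0.5485, 0.0891, 0.0667]]
10 [[0.577, 0.0962, 0.0697], [0.549, 0.0993, 0.0681]]
20 [[0.5784, 0.1063, 0.0691], [0.5507, 0.1094, 0.0674]]
30 [[0.5792, 0.1166, 0.0669], [0.5513, 0.1192, 0.0682]]
38 [[0.5802, 0.1245, 0.0679], [0.552, 0.1276, 0.067]]
62 [0.5688 0.1501 0.0558]
83 [0.5121 0.0507 0.3835]
122 [0.5121 0.0507 0.3835]
146 [0.5121 0.0507 0.3835]
149 [0.5121 0.0507 0.3835]
152 [0.5121 0.0507 0.3835]
447 97
```

View pics/fin.png

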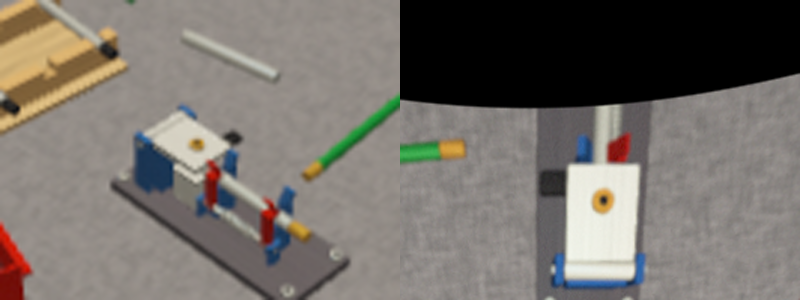

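The leaf is level at about 68 mm along its whole length (bush at (197,145)). The bar is seated under the jaw with its cap outwards, and the robot is clear.

```bash
python3 -c "
from cell import *
print(hand_in())"
```

```text
the job is handed in; nothing more can be done
None
```

The bar is fully home in both forks, plain end against the stop, cap outwards and jaw closed, the leaf is shut, and the job is handed in at about 14 s; the last press on the leaf, with the fingertips, read 44 N at the wrist.

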